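# Counter-hold a hidden terminal bolt while the nutrunner drives its nut home

## Task

Start the slow nutrunner: push the start button on top of its controller fully down and let it come back up. The bolt now just turns round with its nut, so reach down into the narrow gap between the bracket and the heat sink, without knocking the heat sink, grip the hidden bolt head between the fingers so that it cannot turn, and keep it still until the nut has been driven home and the nutrunner has stalled. Finish still gripping the head, with the tray, spare bolt, jar and screwdriver left where they are.

Things in the scene. Friction and masses are not known exactly. Their poses are not given: they have to be found in the camera images.
- controller: Nutrunner controller, a grey metal box 120 x 130 x 60 mm (x, y, z) fixed to the table, with one round push button on its top. Origin: centre of its underside, on the table.
- start_top (a point): Centre of the top face of the start button (upright, 30 mm diameter, in a 46 mm steel collar on the controller's top) when it is up; its top is 82 mm above the table, 10 mm above the collar. It moves straight down.
- start (a joint): Travel of the start button in m: 0 is up, 0.006 fully down. It is a spring button: about 2 N starts it, about 5 N holds it fully down, and it springs back up when let go. Pushed fully down it starts the nutrunner, which then keeps running by itself after the button is let go.
- module: Power module in its assembly fixture, fixed to the table. Origin: on the table, exactly under the centre of the bolt head. +x runs level along the bolt's axis (95 mm high) from the head to the nut and motor; z up. At x = 13 to 19 mm stands the steel bracket plate (70 mm wide, top 118 mm high). Beyond it (x = 20 to 300 mm) lies the nutrunner: socket and motor, its clamps 125 mm high, 64 mm wide.
- gap (a point): Point in the module straight above the bolt head's centre, 118 mm above the table, level with the bracket's top; axes as module. The gap here runs from the heat sink's face (x = -43 mm) to the bracket (x = 13 mm), 56 mm wide, open at the top and both sides (y). Beside the bolt there are only 30 mm capacitors at y = +-82 mm, 54 mm high.
- heat_sink: Finned aluminium heat sink on the robot's side of the gap, fixed to the module: x = -103 to -43 mm, y = -70 to 70 mm in the module's frame, top 115 mm above the table. Its origin and axes are those of module. It must not be knocked.
- bolt_head: Steel hexagon head of the M16 bolt behind the bracket: 24 mm across flats, 28 mm across corners, 10 mm thick. Origin: its centre, 95 mm above the table, 23 mm below the bracket's top. Its x axis is the bolt's axis, towards the bracket; z is square to a pair of flats. It only turns, about x. Between head and bracket is 8 mm of black bush, 20 mm diameter, thinner than the head.
- spindle (a joint): Angle in rad through which the nutrunner's socket and the nut have turned; it rests at about 0.07 while off. It runs at about 0.5 rad/s with the bolt dragged along, about 0.33 rad/s once the head is held, and stalls when the nut is home and the head is held. Its stall torque is only 0.12 N m.
- nut_turn (a joint): Angle in rad through which the nut has been screwed on along the bolt's thread; starts between 0 and 1 and is home against its stop at 3.2. It stays the same while the bolt is dragged round with the nut and grows at about 0.33 rad/s while the head is held (about 7 to 10 s in all).
- tray: Bystander: loose blue open tray 125 x 125 x 35 mm. Origin: centre of its underside.
- spare_bolt: Bystander: loose M16 bolt lying in the tray, 60 mm long, 24 mm head.
- paste_jar: Bystander: loose white jar, 54 mm diameter, 65 mm high. Origin: centre of its underside.
- screwdriver: Bystander: loose screwdriver lying on the table, about 0.2 m long.

How it is judged:
On the way, in this order (a step that is already met when the one before it is completed fails the run):
1. the start button is fully down (value of joint start above 0.0052 m), for 0.05 s.
2. the button is back up and the nutrunner turns (value of joint start below 0.001 m and value of joint spindle above 0.2 rad), for 0.1 s.
3. the bolt head is gripped and stands still while the nut is driven on (contact force between the fingers and bolt_head above 3 N and distance between the grasp point and bolt_head below 0.03 m and angular speed of bolt_head below 0.1 rad/s and velocity of joint spindle above 0.1 rad/s), for 1 s.
At the end, for the whole second after the job is handed in: The fingers still grip the bolt head (over 3 N, grasp point within 30 mm of its centre), which does not turn (under 0.1 rad/s); the nut is home (nut_turn above 3.1 rad), the nutrunner has stalled (under 0.05 rad/s) and the start button is up (within 1 mm) (value of joint nut_turn above 3.1 rad and velocity of joint spindle below 0.05 rad/s and angular speed of bolt_head below 0.1 rad/s and contact force between the fingers and bolt_head above 3 N and distance between the grasp point and bolt_head below 0.03 m and value of joint start below 0.001 m); the arm keeps its last pose, push and grip.
It fails at once if the heat sink is knocked (more than 20 N) (contact force between anything else and heat_sink above 20 N).
It fails at once if a bystander is shifted by more than 30 mm (distance of any of tray, spare_bolt, paste_jar, screwdriver from where it was at the start of the episode above 0.03 m).
It also fails if it takes over 64 s, if anything falls off the work surface, if the arm or the gripper's body presses on something with over 40 N, if the wrist force passes 120 N, or if a joint passes its speed limit or range.

## Robot

A 7-joint arm with a two-finger parallel gripper is mounted at the origin on the work surface. World frame = base frame: x ahead of the robot, y to its left, z up, the work surface at z = 0. Lengths are in m, angles in rad, forces in N, time in s.
With the tool pointing down it reaches from about 0.425 to 0.8 m from the base axis. Payload 8.3 kg.
Tool frame: the origin (TCP) lies at the very end of the fingers, on their centre line; the grasp point (between the pads) lies 19 mm behind it (env.grip_depth is the distance from the TCP to the grasp point, in m); z points along the fingers, y is the line along which they close (so a half turn about z gives the same grasp; the last joint's range is limited). The gripper opens to 85 mm and grips with 20 to 120 N. Pads are 22 mm wide; open, the fingers measure 114 mm over their backs; the gripper's body (76 mm by 85 mm) begins 54 mm behind the grasp point. The pads swing forward as they close: fully open they stand 13 mm farther back than shut.
Start: joints at [-1.4, 0.383, 0.016, 1.37, -0.006, 1.388, -0.046], TCP at [0.145, 0.608, 0.231] pointing down, gripper open.
Joint ranges: [-2.95, 2.95], [-0.25, 2.06], [-1.52, 1.56], [0.18, 2.33], [-1.44, 4.58], [0.02, 2.06], [-3.01, 3.01]. Speed limits (rad/s): [2.39, 2.39, 3.01, 3.01, 3.14, 3.14, 3.14].

## Interface

Orientations are given as [roll, pitch, yaw] about the fixed x, y, z axes, in that order (R = Rz(yaw) Ry(pitch) Rx(roll)).
In Python, from rig import telemetry, optics, env gives the robot as it stands.
- The arm moves only by the tool send_rows, never from a script. Its argument "deltas" is a list of rows, each a list of 2 entries, a list of its own where there are three numbers: the shift along the tool's x, y, z normalised to -1 to 1, where 1 is 5 cm, then the turn about the tool's z normalised to -1 to 1, where 1 is 0.1 rad. In form: [[[dx, dy, dz], spin], ...]. A call has 1 to 8 rows; each row shifts and turns the commanded pose from where the row before left it, along the tool's axes as they then stand; what a row does not reach is not made up. A row lasts 1/10 s, in which the tool goes at most 50 mm and 8.59 degrees, less where a joint would pass 70% of its speed; a pose out of reach is approached as far as the arm can. A call with a number of a shift or a turn outside -1 to 1 is refused whole. A call with a gripper value outside its range is refused whole. "gripper" is the gripper command: -1 is shut, 1 is fully open, values between are in proportion, set as the call begins (left out, the last holds). The fingers move at their own pace and stop on an object; the grip force is fixed at half the most. Time passes only in rows, so rows that do not move let the fingers close. It gives the time, the measured TCP pose, the force, the opening and the grip force at its end, in the units of the state.
- telemetry.state(): the state, without advancing time (a new reading comes with each control period).
- optics.snapshot(name): name is "scene" or "top"; returns (picture, depth): 480x640x3 uint8, red, green, blue; 480x640 float32, m along the optical axis (not along the pixel's ray), 0 where there is no reading.
- optics.camera_model(name): a dict with "intrinsics" (3x3 intrinsics, pixels), "D" ([k1, k2, p1, p2, k3] as OpenCV has them; the pictures are not rectified), "cam_to_world" (4x4, takes a point from camera to world coordinates). Camera axes: x right, y down, z forward; pixel columns grow to the right and rows downward; lengths in m; the calibration is good to about 2 mm. A picture is of the moment at which its call begins. camera_model takes no time and is no camera call.
- env.job_done(): hands the job in; it is judged then, once.
The state is a dict: "t": time; "joint_positions": joint angles; "qvel": joint speeds; "tau": joint torques, N m; "tcp_pos": TCP position; "eef_rot": TCP orientation; "contact_force": force on the tool from outside, world axes, zero at the start; "moment": the same for the moment, N m; "finger_gap": opening from 0.0 (shut) to 1.0 (fully open); "grip_force": force on a finger pad.
Only numpy, scipy, OpenCV 4.12 (cv2) and the standard library are available. Lean on these libraries where they do the work, as an engineer would, in place of code of your own. Each camera call takes 0.05 s, during which the arm holds its last target. There are 200 camera calls.

## Working session

There is one attempt and no reset: what is moved stays moved. The work goes in short steps, Python scripts to look and compute and a tool call to move; the robot and the scene stay as the last step left them, time stands still between calls to the robot, and variables do not carry over. Pictures are saved under pics/ and viewed, at most 10 in all, crops included, and the job is handed in when it is done.

Besides the shell and the picture viewer there is one more tool, called after "Emit:" by a JSON object that holds its "fn" and its "kwargs", one argument or row to a line. send_rows: Moves the arm, as the interface text tells. Scaled input: -1 to 1 covers 5 cm each way for a shift and 0.1 rad each way for a turn. Its arguments: {"type":"object","properties":{"deltas":{"type":"array","items":{"type":"array"}},"gripper":{"type":"number"}},"required":["deltas"]}

```bash
mkdir -p pics
cat > h.py <<'E'
import numpy as np, cv2
from rig import telemetry, optics, env
def cloud(name):
    im,d=optics.snapshot(name); m=optics.camera_model(name)
    K=np.array(m["intrinsics"]);D=np.array(m["D"],float);T=np.array(m["cam_to_world"])
    v,u=np.mgrid[0:480,0:640]
    n=cv2.undistortPoints(np.stack([u,v],-1).reshape(-1,1,2).astype(np.float64),K,D).reshape(480,640,2)
    P=np.dstack([n*d[...,None],d])@T[:3,:3].T+T[:3,3]
    P[d==0]=np.nan
    return im,P
E
python3 - <<'E'
from h import *
s=telemetry.state();print(s)
for n in("scene","top"):
    im,P=cloud(n);np.save(f"{n}.npy",P);cv2.imwrite(f"{n}.png",im[...,::-1]);cv2.imwrite(f"pics/{n}1.png",im[...,::-1])
    print(n,np.array(optics.camera_model(n)["cam_to_world"]).round(3).tolist())
E
```

```text
{'t': 0.0, 'joint_positions': array([-1.39992109,  0.38426021,  0.01638035,  1.37111539, -0.00629011,
        1.38817088, -0.04649809]), 'qvel': array([-0.00137597,  0.00020747,  0.00127504,  0.00056868,  0.00024599,
       -0.00075178,  0.00020031]), 'tau': array([ 4.20112883e-04, -6.27592063e+01,  8.44789725e-01, -3.71811640e+01,
        1.67589937e-02,  1.43087504e-02,  1.68274568e-05]), 'tcp_pos': array([0.14464313, 0.60754393, 0.23028271]), 'eef_rot': array([-3.13968903e+00,  4.55282334e-05,  2.90787924e+00]), 'contact_force': array([-0.2550732 , -0.08333075, -0.69566686]), 'moment': array([-0.00886257,  0.00532867,  0.02496752]), 'grip_force': 0.0, 'finger_gap': 0.9973447853484307}
scene [[0.751, 0.553, -0.36, 0.963], [0.66, -0.634, 0.403, -0.494], [-0.005, -0.541, -0.841, 1.079], [0.0, 0.0, 0.0, 1.0]]
top [[0.009, -0.996, 0.093, 0.432], [-1.0, -0.009, -0.004, -0.004], [0.005, -0.093, -0.996, 1.25], [0.0, 0.0, 0.0, 1.0]]
```

View pics/scene1.png

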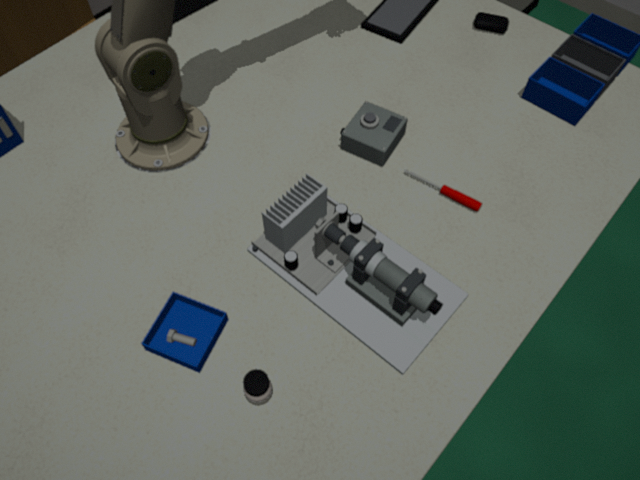

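View pics/top1.png

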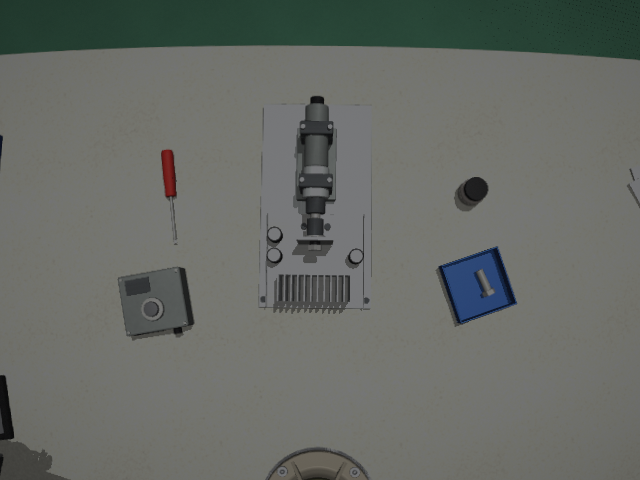

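Scene view: controller near (375,130), heat sink (297,215), bracket and bolt (322,232). Top view: button (151,309), bracket edge (298–332, 240), bolt head (314,246), heat sink (278–350, 275–305).

Run:
```python
from h import *
P=np.load("top.npy");im=cv2.imread("top.png")
def reg(u0,u1,v0,v1,z0,z1,n):
    q=P[v0:v1,u0:u1].reshape(-1,3);q=q[(q[:,2]>z0)&(q[:,2]<z1)]
    print(n,len(q),q.mean(0).round(4),np.nanpercentile(q,[2,98],axis=0).round(4).tolist());return q.astype(np.float32)
def rect(q):
    r=cv2.minAreaRect(q[:,:2]);print("   rect",np.round(r[0],4),np.round(r[1],4),round(r[2],2))
reg(130,175,290,330,.077,.095,"button")
q=reg(115,200,260,340,.05,.066,"ctrl");rect(q)
q=reg(265,360,262,325,.100,.13,"sink");rect(q)
q=reg(290,340,232,245,.108,.13,"bracket");rect(q)
q=reg(300,330,236,256,.085,.107,"bolthead");rect(q)
q=reg(300,332,100,215,.08,.14,"motor");rect(q)
q=reg(262,375,100,312,.003,.03,"base");rect(q)
q=q
cv2.imwrite("pics/crop1.png",cv2.resize(im[220:320,255:375],None,fx=6,fy=6,interpolation=cv2.INTER_CUBIC)[:600])
```

```text
button 176 [0.4045 0.3294 0.0817] [[0.3903, 0.3164, 0.0773], [0.4177, 0.3427, 0.0857]]
ctrl 3367 [0.421  0.3314 0.0599] [[0.3585, 0.2667, 0.0546], [0.4798, 0.3978, 0.0646]]Traceback (most recent call last):
  File "<stdin>", line 9, in <module>
  File "<stdin>", line 7, in rect
cv2.error: OpenCV(4.12.0) /io/opencv/modules/imgproc/src/convhull.cpp:143: error: (-215:Assertion failed) total >= 0 && (depth == CV_32F || depth == CV_32S) in function 'convexHull'
```

Run:
```python
from h import *
P=np.load("top.npy");im=cv2.imread("top.png")
def reg(u0,u1,v0,v1,z0,z1,n):
    q=P[v0:v1,u0:u1].reshape(-1,3);q=q[(q[:,2]>z0)&(q[:,2]<z1)]
    r=cv2.minAreaRect(np.ascontiguousarray(q[:,:2],dtype=np.float32))
    print(n,len(q),q.mean(0).round(4),np.nanpercentile(q,[2,98],axis=0).round(4).tolist(),"rect",np.round(r[0],4),np.round(r[1],4),round(r[2],2))
    return q
reg(115,200,260,340,.05,.066,"ctrl")
reg(265,360,262,325,.100,.13,"sink")
reg(290,340,232,245,.108,.13,"bracket")
reg(300,330,236,256,.085,.107,"bolthead")
reg(262,375,100,312,.003,.03,"base")
q=reg(300,332,100,215,.08,.14,"motor")
# motor axis
b=(q[:,0]//.02); m=np.array([[q[b==k,0].mean(),np.median(q[b==k,1])] for k in np.unique(b)]);print(m.round(4).tolist(),np.polyfit(m[:,0],m[:,1],1))
cv2.imwrite("pics/crop1.png",cv2.resize(im[220:320,255:375],None,fx=6,fy=6,interpolation=cv2.INTER_CUBIC)[:600])
```

```text
ctrl 3367 [0.421  0.3314 0.0599] [[0.3585, 0.2667, 0.0546], [0.4798, 0.3978, 0.0646]] rect [0.4193 0.3337] [0.1218 0.1333] 10.97
sink 1007 [0.4612 0.0115 0.1147] [[0.4261, -0.0592, 0.1029], [0.484, 0.0796, 0.1199]] rect [0.4545 0.0102] [0.0602 0.1396] 0.31
bracket 183 [0.5452 0.0104 0.1162] [[0.5401, -0.0217, 0.1086], [0.5552, 0.0438, 0.1226]] rect [0.5448 0.0102] [0.0211 0.0698] 0.71
bolthead 124 [0.5327 0.0103 0.1012] [[0.5218, -0.0109, 0.0865], [0.5446, 0.0334, 0.1069]] rect [0.535  0.0101] [0.0271 0.0556] 1.36
base 16058 [0.6193 0.005  0.0135] [[0.4149, -0.1032, 0.0066], [0.8333, 0.1186, 0.0228]] rect [0.6275 0.0051] [0.449  0.2401] 0.6
motor 2933 [0.7006 0.0098 0.1168] [[0.5954, -0.0174, 0.0975], [0.8064, 0.0373, 0.1299]] rect [0.7051 0.0102] [0.2301 0.0614] 0.83
[[0.5952, 0.0098], [0.6099, 0.0099], [0.6301, 0.01], [0.6489, 0.0103], [0.6698, 0.0087], [0.6902, 0.0107], [0.7099, 0.0109], [0.73, 0.0094], [0.749, 0.0113], [0.769, 0.0098], [0.79, 0.0081], [0.8073, 0.0084], [0.8204, -0.0033]] [-0.02498942  0.02649583]
```

View pics/crop1.png

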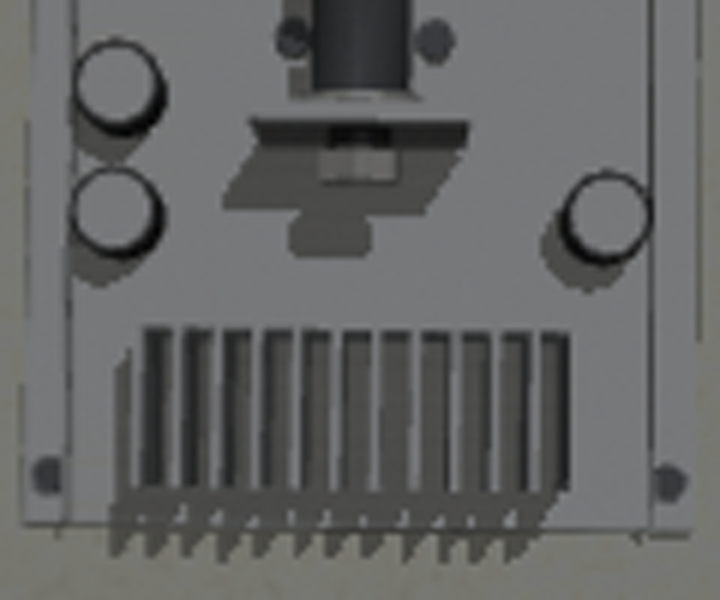

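Module lies at about (0.528, 0.010), yaw ≈ 0.5°; the button is at (0.4045, 0.329). The crop shows the head at (357,162), with clear space to the fins at row 330. I'll move above the button with the gripper shut.

Emit:
{"fn": "send_rows", "kwargs": {
  "deltas": [
    [[-0.4, -0.26, 0.12], 0],
    [[-0.4, -0.26, 0.12], 0],
    [[-0.4, -0.26, 0.12], 0],
    [[-0.4, -0.26, 0.12], 0],
    [[-0.4, -0.26, 0.12], 0],
    [[-0.4, -0.26, 0.12], 0],
    [[-0.4, -0.26, 0.12], 0],
    [[-0.4, -0.26, 0.12], 0]
  ],
  "gripper": -1
}}

```text
t: 0.9
tcp_pos: [0.2768, 0.4687, 0.1826]
eef_rot: [-3.141, -0.0, 2.908]
contact_force: [0.1, 0.4, 0.1]
finger_gap: 0.003
grip_force: 0.0
```

Emit:
{"fn": "send_rows", "kwargs": {
  "deltas": [
    [[-0.4, -0.26, 0.12], 0],
    [[-0.4, -0.26, 0.12], 0],
    [[-0.4, -0.26, 0.12], 0],
    [[-0.4, -0.26, 0.12], 0],
    [[-0.4, -0.26, 0.12], 0],
    [[-0.4, -0.26, 0.12], 0],
    [[-0.4, -0.26, 0.12], 0],
    [[-0.4, -0.26, 0.12], 0]
  ]
}}

```text
t: 1.7
tcp_pos: [0.4082, 0.3306, 0.1347]
eef_rot: [-3.141, -0.0, 2.908]
contact_force: [-0.3, 0.6, 0.1]
finger_gap: -0.003
grip_force: 0.0
```

Emit:
{"fn": "send_rows", "kwargs": {
  "deltas": [
    [[0, 0, 0], 0],
    [[0, 0, 0], 0]
  ]
}}

```text
t: 1.9
tcp_pos: [0.4078, 0.3311, 0.1349]
eef_rot: [-3.141, -0.001, 2.906]
contact_force: [-0.7, 0.2, -0.9]
finger_gap: 0.0
grip_force: 0.0
```

Emit:
{"fn": "send_rows", "kwargs": {
  "deltas": [
    [[0.05, -0.05, 0.3], 0],
    [[0, 0, 0.3], 0],
    [[0, 0, 0.3], 0],
    [[0, 0, 0.06], 0],
    [[0, 0, 0.06], 0],
    [[0, 0, 0.06], 0],
    [[0, 0, 0.06], 0],
    [[0, 0, 0.03], 0]
  ]
}}

```text
t: 2.7
tcp_pos: [0.4049, 0.3305, 0.0777]
eef_rot: [3.14, 0.0, 2.908]
contact_force: [-0.8, -1.0, 3.5]
finger_gap: -0.001
grip_force: 2.0
```

Emit:
{"fn": "send_rows", "kwargs": {
  "deltas": [
    [[0, 0, 0.02], 0],
    [[0, 0, 0], 0]
  ]
}}

```text
t: 2.9
tcp_pos: [0.4049, 0.3305, 0.0764]
eef_rot: [3.14, 0.0, 2.908]
contact_force: [-2.3, 1.6, 3.6]
finger_gap: -0.001
grip_force: 2.1
```

Emit:
{"fn": "send_rows", "kwargs": {
  "deltas": [
    [[0, 0, 0.03], 0],
    [[0, 0, 0.03], 0],
    [[0, 0, 0], 0]
  ]
}}

```text
t: 3.2
tcp_pos: [0.4051, 0.3306, 0.0757]
eef_rot: [3.139, 0.0, 2.908]
contact_force: [-11.0, -5.5, 29.5]
finger_gap: 0.001
grip_force: 14.5
```

Emit:
{"fn": "send_rows", "kwargs": {
  "deltas": [
    [[0, 0, -0.3], 0],
    [[0, 0, -0.4], 0],
    [[0, 0, -0.5], -0.4],
    [[0, 0, -0.5], -0.5],
    [[0, 0, -0.5], -0.5],
    [[0, 0, -0.5], -0.5],
    [[0, 0, -0.1], -0.5],
    [[0, 0, 0], 0]
  ],
  "gripper": 1
}}

```text
t: 4.0
tcp_pos: [0.4056, 0.3298, 0.2139]
eef_rot: [3.14, 0.002, -3.135]
contact_force: [0.3, -0.6, 0.8]
finger_gap: 0.999
grip_force: 0.0
```

Run:
```python
from h import *
print(telemetry.state()["joint_positions"])
import time
r=[]
for i in range(2):
    im,P=cloud("top");cv2.imwrite(f"pics/t{i}.png",cv2.resize(im[220:320,255:375,::-1],None,fx=6,fy=6,interpolation=cv2.INTER_CUBIC))
```

```text
[-0.91514666  0.16847855  0.19467455  1.68715358 -0.03368204  1.28697424
  0.86356396]
```

View pics/t1.png

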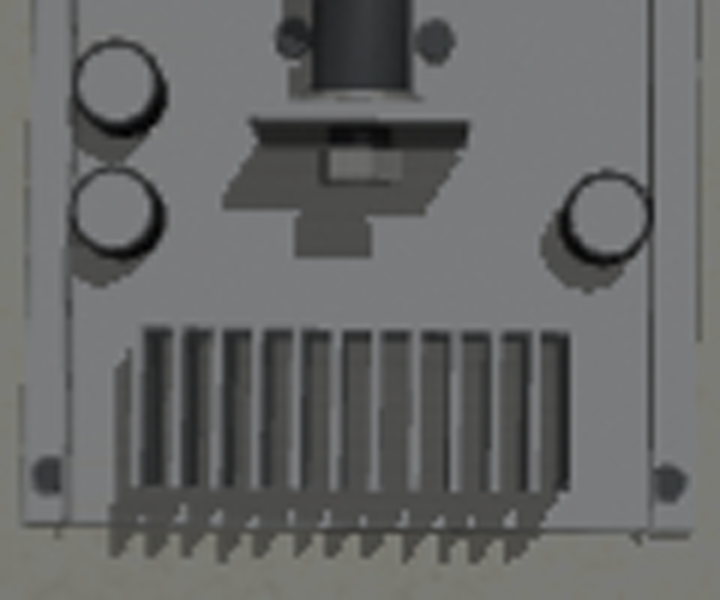

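The head has turned (its facets differ and the shadow is now square), so the nutrunner is running.

Emit:
{"fn": "send_rows", "kwargs": {
  "deltas": [
    [[-0.19, -0.54, 0], 0],
    [[-0.19, -0.54, 0], 0],
    [[-0.19, -0.54, 0], 0],
    [[-0.19, -0.54, 0], 0],
    [[-0.19, -0.54, 0], 0],
    [[-0.19, -0.54, 0], 0],
    [[-0.19, -0.54, 0], 0],
    [[-0.19, -0.54, 0], 0]
  ]
}}

```text
t: 4.9
tcp_pos: [0.4819, 0.1127, 0.2117]
eef_rot: [-3.141, -0.002, -3.137]
contact_force: [1.0, 0.9, 0.2]
finger_gap: 1.0
grip_force: 0.0
```

Emit:
{"fn": "send_rows", "kwargs": {
  "deltas": [
    [[-0.19, -0.54, 0.2], 0],
    [[-0.19, -0.54, 0.2], 0],
    [[-0.19, -0.54, 0.2], 0],
    [[-0.19, -0.54, 0], 0],
    [[0, 0, 0], 0],
    [[0, 0, 0], 0]
  ]
}}

```text
t: 5.5
tcp_pos: [0.5204, 0.0057, 0.1818]
eef_rot: [-3.141, -0.002, -3.138]
contact_force: [1.0, 0.2, 0.4]
finger_gap: 0.997
grip_force: 0.0
```

Run:
```python
from h import *
im,P=cloud("scene");cv2.imwrite("pics/s2.png",cv2.resize(im[140:300,220:430,::-1],None,fx=3.5,fy=3.5,interpolation=cv2.INTER_CUBIC))
s=telemetry.state();print(s["t"],s["tcp_pos"],s["eef_rot"])
```

```text
5.55 [0.52036801 0.00687393 0.18197666] [-3.14150935e+00 -1.56935652e-03 -3.13598209e+00]
```

View pics/s2.png

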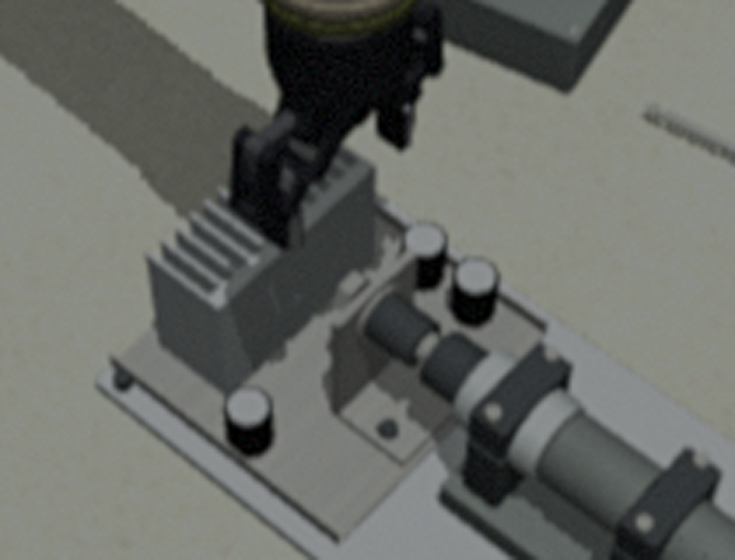

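The open fingers straddle the gap above the head at about (350,285), clear of the fins. Descending in two steps after a small correction.

Emit:
{"fn": "send_rows", "kwargs": {
  "deltas": [
    [[-0.05, 0.07, 0.3], 0],
    [[0, 0, 0.3], 0],
    [[0, 0, 0.3], 0],
    [[0, 0, 0.3], 0],
    [[0, 0, 0], 0]
  ]
}}

```text
t: 6.05
tcp_pos: [0.5216, 0.0114, 0.1207]
eef_rot: [-3.141, -0.004, -3.133]
contact_force: [-0.2, 1.3, 0.4]
finger_gap: 1.001
grip_force: 0.0
```

Emit:
{"fn": "send_rows", "kwargs": {
  "deltas": [
    [[0, 0, 0.2], 0],
    [[0, 0, 0.2], 0],
    [[0, 0, 0.2], 0],
    [[0, 0, 0.2], 0],
    [[0, 0, 0.1], 0],
    [[0, 0, 0], 0]
  ]
}}

```text
t: 6.65
tcp_pos: [0.5227, 0.0098, 0.0768]
eef_rot: [-3.141, -0.002, -3.135]
contact_force: [0.1, 0.5, 0.4]
finger_gap: 1.001
grip_force: 0.0
```

Emit:
{"fn": "send_rows", "kwargs": {
  "deltas": [
    [[0, 0, 0.04], 0],
    [[0, 0, 0], 0],
    [[0, 0, 0], 0],
    [[0, 0, 0], 0],
    [[0, 0, 0], 0],
    [[0, 0, 0], 0],
    [[0, 0, 0], 0],
    [[0, 0, 0], 0]
  ],
  "gripper": -1
}}

```text
t: 7.45
tcp_pos: [0.5236, 0.0104, 0.0763]
eef_rot: [3.141, 0.001, -3.135]
contact_force: [-2.7, 2.4, 6.5]
finger_gap: 0.273
grip_force: 58.6
```

Run:
```python
from h import *
s=telemetry.state();print(s["t"],s["tcp_pos"],s["finger_gap"]*85,s["grip_force"],s["contact_force"],s["moment"])
im,P=cloud("scene");cv2.imwrite("pics/s3.png",cv2.resize(im[170:270,270:400,::-1],None,fx=5.5,fy=5.5,interpolation=cv2.INTER_CUBIC))
```

```text
7.45 [0.52357979 0.01037641 0.07627062] 23.23837791613462 58.58603484928608 [-2.73230257  2.35223498  6.48529793] [ 0.4205855   0.358323   -0.04072317]
```

View pics/s3.png

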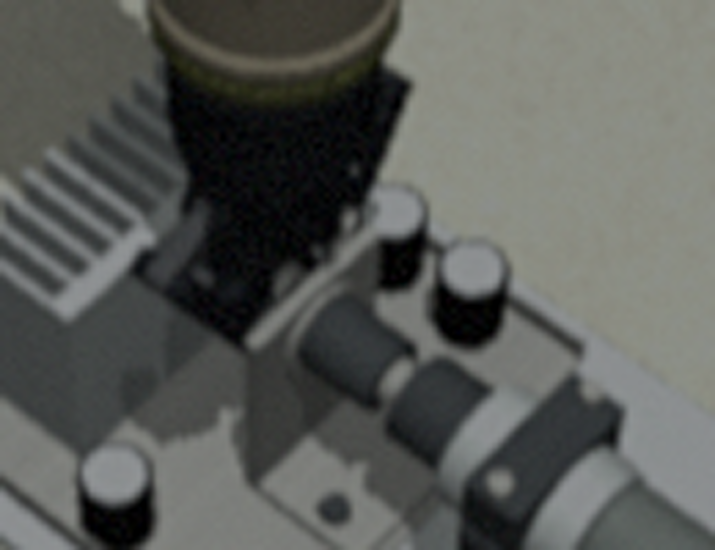

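The fingers are in the gap by the bracket at about (250,310). The opening of 23 mm matches the 24 mm across flats, with 59 N of grip. Now hold until the nut is home.

Emit:
{"fn": "send_rows", "kwargs": {
  "deltas": [
    [[0, 0, 0], 0],
    [[0, 0, 0], 0],
    [[0, 0, 0], 0],
    [[0, 0, 0], 0],
    [[0, 0, 0], 0],
    [[0, 0, 0], 0],
    [[0, 0, 0], 0],
    [[0, 0, 0], 0]
  ]
}}

```text
t: 8.3
tcp_pos: [0.5236, 0.0104, 0.0763]
eef_rot: [3.141, 0.001, -3.135]
contact_force: [-2.2, 1.8, 4.4]
finger_gap: 0.272
grip_force: 58.6
```

Emit:
{"fn": "send_rows", "kwargs": {
  "deltas": [
    [[0, 0, 0], 0],
    [[0, 0, 0], 0],
    [[0, 0, 0], 0],
    [[0, 0, 0], 0],
    [[0, 0, 0], 0],
    [[0, 0, 0], 0],
    [[0, 0, 0], 0],
    [[0, 0, 0], 0]
  ]
}}

```text
t: 9.1
tcp_pos: [0.5236, 0.0104, 0.0763]
eef_rot: [3.141, 0.001, -3.135]
contact_force: [-2.7, 1.7, 6.7]
finger_gap: 0.274
grip_force: 58.6
```

Emit:
{"fn": "send_rows", "kwargs": {
  "deltas": [
    [[0, 0, 0], 0],
    [[0, 0, 0], 0],
    [[0, 0, 0], 0],
    [[0, 0, 0], 0],
    [[0, 0, 0], 0],
    [[0, 0, 0], 0],
    [[0, 0, 0], 0],
    [[0, 0, 0], 0]
  ]
}}

```text
t: 9.9
tcp_pos: [0.5236, 0.0104, 0.0763]
eef_rot: [3.141, 0.001, -3.135]
contact_force: [-2.1, 1.2, 5.5]
finger_gap: 0.275
grip_force: 58.6
```

Emit:
{"fn": "send_rows", "kwargs": {
  "deltas": [
    [[0, 0, 0], 0],
    [[0, 0, 0], 0],
    [[0, 0, 0], 0],
    [[0, 0, 0], 0],
    [[0, 0, 0], 0],
    [[0, 0, 0], 0],
    [[0, 0, 0], 0],
    [[0, 0, 0], 0]
  ]
}}

```text
t: 10.7
tcp_pos: [0.5236, 0.0104, 0.0763]
eef_rot: [3.141, 0.001, -3.135]
contact_force: [-1.9, 3.1, 5.9]
finger_gap: 0.274
grip_force: 58.6
```

Emit:
{"fn": "send_rows", "kwargs": {
  "deltas": [
    [[0, 0, 0], 0],
    [[0, 0, 0], 0],
    [[0, 0, 0], 0],
    [[0, 0, 0], 0],
    [[0, 0, 0], 0],
    [[0, 0, 0], 0],
    [[0, 0, 0], 0],
    [[0, 0, 0], 0]
  ]
}}

```text
t: 11.5
tcp_pos: [0.5236, 0.0104, 0.0763]
eef_rot: [3.141, 0.001, -3.135]
contact_force: [-2.0, 1.3, 5.9]
finger_gap: 0.276
grip_force: 58.6
```

Emit:
{"fn": "send_rows", "kwargs": {
  "deltas": [
    [[0, 0, 0], 0],
    [[0, 0, 0], 0],
    [[0, 0, 0], 0],
    [[0, 0, 0], 0],
    [[0, 0, 0], 0],
    [[0, 0, 0], 0],
    [[0, 0, 0], 0],
    [[0, 0, 0], 0]
  ]
}}

```text
t: 12.3
tcp_pos: [0.5236, 0.0104, 0.0763]
eef_rot: [3.141, 0.001, -3.135]
contact_force: [-1.9, 2.2, 6.0]
finger_gap: 0.271
grip_force: 58.6
```

Emit:
{"fn": "send_rows", "kwargs": {
  "deltas": [
    [[0, 0, 0], 0],
    [[0, 0, 0], 0],
    [[0, 0, 0], 0],
    [[0, 0, 0], 0],
    [[0, 0, 0], 0],
    [[0, 0, 0], 0],
    [[0, 0, 0], 0],
    [[0, 0, 0], 0]
  ]
}}

```text
t: 13.1
tcp_pos: [0.5236, 0.0104, 0.0763]
eef_rot: [3.141, 0.001, -3.135]
contact_force: [-1.1, 2.6, 6.5]
finger_gap: 0.271
grip_force: 58.6
```

Emit:
{"fn": "send_rows", "kwargs": {
  "deltas": [
    [[0, 0, 0], 0],
    [[0, 0, 0], 0],
    [[0, 0, 0], 0],
    [[0, 0, 0], 0],
    [[0, 0, 0], 0],
    [[0, 0, 0], 0],
    [[0, 0, 0], 0],
    [[0, 0, 0], 0]
  ]
}}

```text
t: 13.9
tcp_pos: [0.5236, 0.0104, 0.0763]
eef_rot: [3.141, 0.001, -3.135]
contact_force: [-2.7, 2.7, 6.1]
finger_gap: 0.271
grip_force: 58.6
```

Emit:
{"fn": "send_rows", "kwargs": {
  "deltas": [
    [[0, 0, 0], 0],
    [[0, 0, 0], 0],
    [[0, 0, 0], 0],
    [[0, 0, 0], 0],
    [[0, 0, 0], 0],
    [[0, 0, 0], 0],
    [[0, 0, 0], 0],
    [[0, 0, 0], 0]
  ]
}}

```text
t: 14.7
tcp_pos: [0.5236, 0.0103, 0.0763]
eef_rot: [3.141, 0.001, -3.135]
contact_force: [-2.0, 1.2, 6.0]
finger_gap: 0.274
grip_force: 58.6
```

Emit:
{"fn": "send_rows", "kwargs": {
  "deltas": [
    [[0, 0, 0], 0],
    [[0, 0, 0], 0],
    [[0, 0, 0], 0],
    [[0, 0, 0], 0],
    [[0, 0, 0], 0],
    [[0, 0, 0], 0],
    [[0, 0, 0], 0],
    [[0, 0, 0], 0]
  ]
}}

```text
t: 15.5
tcp_pos: [0.5236, 0.0104, 0.0763]
eef_rot: [3.141, 0.001, -3.135]
contact_force: [-2.5, 3.0, 5.5]
finger_gap: 0.273
grip_force: 59.3
```

Emit:
{"fn": "send_rows", "kwargs": {
  "deltas": [
    [[0, 0, 0], 0],
    [[0, 0, 0], 0],
    [[0, 0, 0], 0],
    [[0, 0, 0], 0],
    [[0, 0, 0], 0],
    [[0, 0, 0], 0],
    [[0, 0, 0], 0],
    [[0, 0, 0], 0]
  ]
}}

```text
t: 16.3
tcp_pos: [0.5236, 0.0104, 0.0763]
eef_rot: [3.141, 0.001, -3.135]
contact_force: [-2.8, 1.7, 5.7]
finger_gap: 0.27
grip_force: 59.3
```

Emit:
{"fn": "send_rows", "kwargs": {
  "deltas": [
    [[0, 0, 0], 0],
    [[0, 0, 0], 0],
    [[0, 0, 0], 0],
    [[0, 0, 0], 0],
    [[0, 0, 0], 0],
    [[0, 0, 0], 0],
    [[0, 0, 0], 0],
    [[0, 0, 0], 0]
  ]
}}

```text
t: 17.1
tcp_pos: [0.5236, 0.0104, 0.0763]
eef_rot: [3.141, 0.001, -3.135]
contact_force: [-2.9, 2.7, 5.9]
finger_gap: 0.277
grip_force: 59.3
```

Emit:
{"fn": "send_rows", "kwargs": {
  "deltas": [
    [[0, 0, 0], 0],
    [[0, 0, 0], 0],
    [[0, 0, 0], 0],
    [[0, 0, 0], 0],
    [[0, 0, 0], 0],
    [[0, 0, 0], 0],
    [[0, 0, 0], 0],
    [[0, 0, 0], 0]
  ]
}}

```text
t: 17.9
tcp_pos: [0.5236, 0.0104, 0.0763]
eef_rot: [3.141, 0.001, -3.135]
contact_force: [-1.3, 2.0, 5.9]
finger_gap: 0.275
grip_force: 59.3
```

Emit:
{"fn": "send_rows", "kwargs": {
  "deltas": [
    [[0, 0, 0], 0],
    [[0, 0, 0], 0],
    [[0, 0, 0], 0],
    [[0, 0, 0], 0],
    [[0, 0, 0], 0],
    [[0, 0, 0], 0],
    [[0, 0, 0], 0],
    [[0, 0, 0], 0]
  ]
}}

```text
t: 18.7
tcp_pos: [0.5236, 0.0103, 0.0763]
eef_rot: [3.141, 0.001, -3.135]
contact_force: [-2.0, 1.5, 5.8]
finger_gap: 0.276
grip_force: 59.3
```

Emit:
{"fn": "send_rows", "kwargs": {
  "deltas": [
    [[0, 0, 0], 0],
    [[0, 0, 0], 0],
    [[0, 0, 0], 0],
    [[0, 0, 0], 0],
    [[0, 0, 0], 0],
    [[0, 0, 0], 0],
    [[0, 0, 0], 0],
    [[0, 0, 0], 0]
  ]
}}

```text
t: 19.5
tcp_pos: [0.5236, 0.0103, 0.0763]
eef_rot: [3.141, 0.001, -3.135]
contact_force: [-1.5, 2.5, 6.7]
finger_gap: 0.275
grip_force: 59.3
```

Emit:
{"fn": "send_rows", "kwargs": {
  "deltas": [
    [[0, 0, 0], 0],
    [[0, 0, 0], 0],
    [[0, 0, 0], 0],
    [[0, 0, 0], 0],
    [[0, 0, 0], 0],
    [[0, 0, 0], 0],
    [[0, 0, 0], 0],
    [[0, 0, 0], 0]
  ]
}}

```text
t: 20.3
tcp_pos: [0.5236, 0.0103, 0.0763]
eef_rot: [3.141, 0.001, -3.135]
contact_force: [-2.6, 2.4, 5.8]
finger_gap: 0.272
grip_force: 59.3
```

Run:
```python
from h import *
s=telemetry.state();print(s["t"],s["tcp_pos"],s["finger_gap"]*85,s["grip_force"],s["contact_force"],s["moment"])
a,_=optics.snapshot("scene")
for i in range(12): b,_=optics.snapshot("scene")
def f(x):return cv2.GaussianBlur(x[200:330,300:460],(5,5),0).astype(int)
d=abs(f(a)-f(b)).max(2);print(d.max(),d.mean(),np.argwhere(d>15)[:10].tolist())
```

```text
20.3 [0.52358055 0.01033973 0.07628675] 23.15753776965637 59.276518262922764 [-2.56658645  2.39240707  5.8271382 ] [ 0.25605351  0.44767183 -0.01680338]
6 0.6074038461538461 []
```

The grip force stepped from 58.6 to 59.3 N at about 15 s, which fits the nut reaching its stop. The picture is static and 13 s of holding have passed, so I'm handing in.

```bash
python3 -c "
from rig import env
print(env.job_done())"
```

```text
the job is handed in; nothing more can be done
None
```

I started the nutrunner, then held the bolt head for about 13 s at about 59 N until the motor looked stalled (picture still; nut angle can't be read directly), and handed the job in still gripping; no verdict came back.

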